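# Raise the sanding booth window to the height mark

## Task

Push the sanding booth's sliding window up with your fingers from beneath its lip until the lip is level with the pointer of the height mark on the left rail, then take the hand away. Only push from below: do not pinch the lip or press on it from above, do not shift the height mark, and leave the sanding block, bottle and tin where they are.

Things in the scene. Friction and masses are not known exactly. Their poses are not given: they have to be found in the camera images.
- booth: Fixed plywood sanding booth, 400 wide (y), 310 deep (x), 345 mm high, open back. Origin: table level, middle of its front foot; x into the booth, y to its left seen from the robot, z up. The front slopes back at 45 degrees: up the slope is (0.707,0,0.707) here, outward normal (-0.707,0,0.707). Below the slope stands a front board 80 mm high at x = 0 to 12 mm.
- window (a joint): The sliding window, a clear pane 150 mm long up the slope and 344 mm wide in an aluminium frame, running on the sloped front. Value: travel up the slope in m, 0 = bottom, 0.17 = top stop. It weighs 0.67 kg but is balanced by weights in the rear tubes, so it stays where it is left; it resists sliding with about 3.5 N of friction.
- lip_mid (a point): Middle of the dark wooden lip, a bar along the window's lower edge: 260 mm long (y), 20 mm thick up the slope. Outer edge 17 mm outward of this point, window frame 17 mm and pane 21 mm inward. Underside (push here) 10 mm down the slope, upper face (keep off) 10 mm up it. Axes: x up the slope, y booth left, z outward normal. Space under the lip is free.
- height_mark (a joint): The height mark, a dark steel clamp with a brass screw on the left rail and a thin flat steel pointer towards the window. Value: its place up the slope in m, on the same scale as the window: the lip is level with the pointer when both values are equal. It is clamped tight (about 40 N to shift).
- mark_point (a point): Tip of the mark's pointer, a strip 6 mm thick up the slope that ends 5 mm beside the left end of the lip's path (135 mm left of the window's middle). Axes: x up the slope, y booth left, z outward normal. The lip is level when lip_mid has x = 0 in this frame: the pointer points at the middle of the lip's end.
- sanding_block: Loose wood and cork sanding block 100 x 60 x 38 mm lying in front of the booth; origin under its centre. Leave alone.
- glue_bottle: Loose closed glue bottle, 60 mm across, 150 mm high, standing beside the booth; origin under its centre. Leave alone.
- wax_tin: Loose round tin, 72 mm across, 75 mm high, standing beside the booth (it and the glue bottle may swap sides); origin under its centre. Leave alone.

How it is judged:
On the way:
1. the fingers push on the lip from beneath and the window has risen more than 8 mm, still more than 20 mm below the mark (contact force between the fingers and window_c0 above 0.5 N and distance of lip_mid from where it was at the start of the episode above 0.008 m and x of lip_mid in the frame of mark_point below -0.02 m), for 0.1 s.
At the end, for the whole second after the job is handed in: The middle of the lip is within 8 mm (along the slope) of the pointer, the window is at rest, the mark has not been shifted by 4 mm or more, and the sanding block, bottle and tin are within 20 mm of where they stood (x of lip_mid in the frame of mark_point between -0.008 and 0.008 m and velocity of joint window between -0.003 and 0.003 m/s and distance of mark_point from where it was at the start of the episode below 0.004 m and distance of each of sanding_block, glue_bottle, wax_tin from where it was at the start of the episode below 0.02 m); the robot touches nothing.
It fails at once if the lip is pinched or pressed from above (fingers on the upper 8 mm of its thickness with over 2 N) (contact force between the fingers and window_c1 above 2 N).
It fails at once if the height mark is shifted (distance of mark_point from where it was at the start of the episode above 0.004 m).
It fails at once if the sanding block, bottle or tin is moved or lifted by more than 20 mm (distance of any of sanding_block, glue_bottle, wax_tin from where it was at the start of the episode above 0.02 m).
It also fails if it takes over 38 s, if anything falls off the work surface, if the arm or the gripper's body presses on something with over 40 N, if the wrist force passes 120 N, or if a joint passes its speed limit or range.

## Robot

A 7-joint arm with a two-finger parallel gripper is mounted at the origin on the work surface. World frame = base frame: x ahead of the robot, y to its left, z up, the work surface at z = 0. Lengths are in m, angles in rad, forces in N, time in s.
With the tool pointing down it reaches from about 0.4 to 0.85 m from the base axis. Payload 4.4 kg.
Tool frame: the origin (TCP) lies midway between the tips of the shut fingers; the grasp point (between the pads) lies 19 mm behind it; z points along the fingers, y is the line along which they close (so a half turn about z gives the same grasp; the last joint's range is limited). The gripper opens to 94 mm and grips with 3 to 60 N. Pads are 16 mm wide; open, the fingers measure 119 mm over their backs; the gripper's body (75 mm by 177 mm) begins 78 mm behind the grasp point.
Start: joints at [1.086, 0.628, 0.038, 1.517, -0.027, 0.996, -0.02], TCP at [0.264, -0.594, 0.205] pointing down, gripper open.
Joint ranges: [-3.06, 3.06], [-0.37, 2.12], [-1.25, 1.32], [0.18, 2.47], [-1.1, 4.24], [0.23, 1.98], [-2.94, 2.94]. Speed limits (rad/s): [2.57, 2.57, 3.14, 3.14, 3.14, 3.14, 3.14].

## Interface

Orientations are given as a rotation vector (axis times angle).
In Python, from workcell import arm gives the robot as it stands. The module is installed in compiled form; this text tells all that it offers.
- The arm moves only by the shell command python3 -m crank 'ROWS' [OPENING] [FORCE]. ROWS is JSON, a list of rows, each a list of 2 entries, a list of its own where there are three numbers: the shift along the tool's x, y, z in units of 0.15 m (1.0 is 0.15 m), then the turn, a rotation vector about the tool's x, y, z in units of 2 pi rad (1.0 is 2 pi rad). A call has 1 to 10 rows; each row is the pose to reach, as a shift and turn from the pose commanded when the call began, along the tool's axes at that moment, turning the shorter way round; what a row does not reach only later rows make up. A row lasts 1/8 s, in which the tool goes at most 62.5 mm and 10.7 degrees, less where a joint would pass 70% of its speed; a pose out of reach is approached as far as the arm can. A call with a number of a shift or a turn outside -1 to 1 is refused whole. A call with a gripper value outside its range is refused whole. OPENING is the closure in counts, from 0 (fully open) to 255 (shut), set as the call begins (- or left out, the last holds). The fingers move at their own pace and stop on an object; FORCE is the grip in N (left out, the last holds). Time passes only in rows, so rows that repeat a pose let the fingers close. It gives the time, the measured TCP pose, the force, the opening and the grip force at its end, in the units of the state.
- arm.read_state(): the state, without advancing time (a new reading comes with each control period).
- arm.get_image(name): name is "scene" or "top" or "wrist"; returns (picture, depth): 400x640x3 uint8, blue, green, red; 400x640 float32, m along the optical axis (not along the pixel's ray), 0 where there is no reading.
- arm.camera_params(name): a dict with "intrinsics" (3x3 intrinsics, pixels), "R" (3x3) and "t" (3): a world point X has camera coordinates R X + t. Camera axes: x right, y down, z forward; pixel columns grow to the right and rows downward; lengths in m; the calibration is good to about 2 mm. A picture is of the moment at which its call begins: read the wrist's pose just before it. camera_params takes no time and is no camera call; for the wrist camera it gives the pose at the moment of the call.
- arm.hand_in(): hands the job in; it is judged then, once.
Trained networks look in the newest picture that a camera, given by its name, has taken for a name from the list of things; names that differ only in an ending like _2 or _b are one class to them, and where a whole thing is asked for, a point or a joint stands for the part that bears it (a point fixed in the world has none). Each returns a list of dicts, best first, with "confidence" (0 to 1); they miss things now and then, are a little off and sometimes report something else, mostly with a low value. They report only what shows in the picture. A call takes as long as a camera call.
- arm.boxes_of(camera, query): "box" ([left, top, right, bottom] in pixels, round what is visible of it).
- arm.place_of(camera, query): "uv" ([column, row] in pixels: a listed point, or the origin of a listed thing).
The state is a dict: "t": time; "joint_positions": joint angles; "joint_vel": joint speeds; "effort": joint torques, N m; "tcp_pos": TCP position; "tool_rot": TCP orientation; "contact_force": force on the tool from outside, world axes, zero at the start; "moment": the same for the moment, N m; "grip_width": opening from 0.0 (shut) to 1.0 (fully open); "grip_force": force on a finger pad.
Only numpy, scipy, OpenCV 4.12 (cv2) and the standard library are available. Lean on these libraries where they do the work, as an engineer would, in place of code of your own. Each camera call takes 0.05 s, during which the arm holds its last target. There are 200 camera calls.

## Working session

There is one attempt and no reset: what is moved stays moved. The work goes in short steps, Python scripts to look and compute and a shell command to move; the robot and the scene stay as the last step left them, time stands still between calls to the robot, and variables do not carry over. Pictures are saved under pics/ and viewed, at most 10 in all, crops included, and the job is handed in when it is done.

```bash
mkdir -p pics; cat > h.py <<'E'
import numpy as np, cv2
from workcell import arm
from scipy.spatial.transform import Rotation as Ro
def world(cam,uv,d):
    c=arm.camera_params(cam);K=np.array(c["intrinsics"]);p=np.linalg.inv(K)@[uv[0],uv[1],1]*d
    return np.array(c["R"]).T@(p-np.array(c["t"]))
def look(cam,names):
    im,dp=arm.get_image(cam)
    for n in names:
        for r in arm.place_of(cam,n)[:2]:
            u,v=[int(round(q)) for q in r["uv"]]
            w=dp[max(v-2,0):v+3,max(u-2,0):u+3];w=w[w>0]
            d=np.median(w) if w.size else 0
            print(cam,n,round(r["confidence"],2),(u,v),world(cam,r["uv"],d).round(4) if d else None)
    return im,dp
E
python3 - <<'E'
from h import *
s=arm.read_state();print(s["t"],s["tcp_pos"],s["tool_rot"],s["contact_force"])
for c in("scene","top"):
    im,dp=look(c,["booth","lip_mid","mark_point","sanding_block","glue_bottle","wax_tin"])
    cv2.imwrite(f"pics/{c}0.png",im)
E
```

```text
0.0 [ 0.2640845  -0.59321433  0.20456958] [-3.07119667e+00 -6.52635619e-01  6.22728946e-04] [-0.0756217  -0.77425684 -1.16849525]
scene booth 0.95 (331, 221) [0.7275 0.0184 0.319 ]
scene lip_mid 0.86 (332, 196) [0.477  0.0148 0.1494]
scene mark_point 0.49 (379, 208) [0.5914 0.1396 0.2275]
scene sanding_block 0.97 (251, 191) [ 0.3682 -0.2478  0.0391]
scene glue_bottle 0.82 (483, 236) [0.4859 0.4775 0.025 ]
scene wax_tin 0.94 (166, 228) [ 0.5398 -0.4773  0.0297]
top booth 0.66 (321, 203) [0.4408 0.0116 0.0052]
top lip_mid 0.77 (315, 193) [0.4626 0.0285 0.1553]
top mark_point 0.76 (278, 162) [0.5595 0.141  0.1946]
top sanding_block 0.86 (398, 234) [ 0.3277 -0.2494  0.0363]
top glue_bottle 0.62 (185, 202) [0.4444 0.4653 0.1005]
top wax_tin 0.74 (462, 184) [ 0.4908 -0.4626  0.0732]
```

View pics/scene0.png

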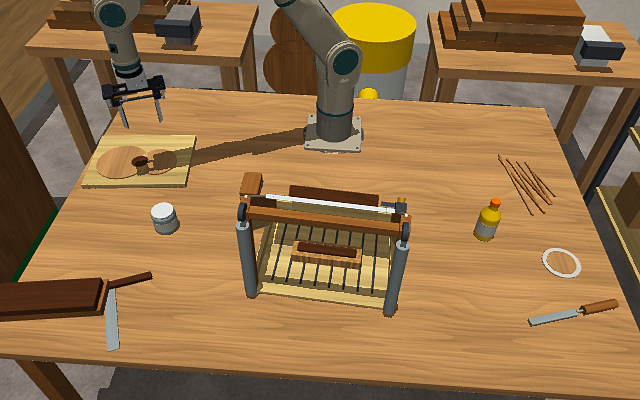

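View pics/top0.png

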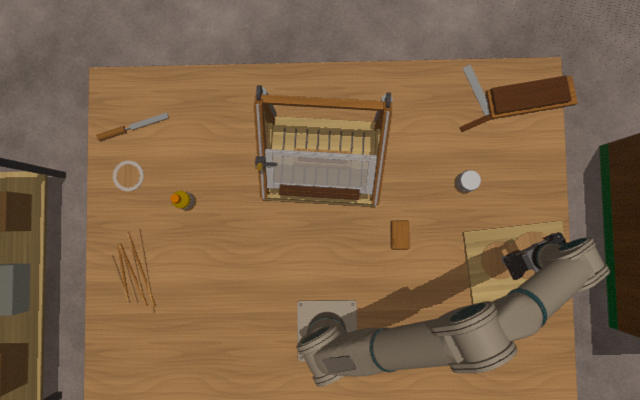

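The scene camera looks from behind the booth. In the top view the lip is the dark bar from about (278,191) to (360,194), the mark is at about (262,162), and the sanding block at (400,235) is clear of the lip. Next I'll fit the lip and triangulate the pointer.

```bash
python3 - <<'E'
from h import *
im,dp=arm.get_image("top")
hsv=cv2.cvtColor(im,cv2.COLOR_BGR2HSV)
m=np.zeros(dp.shape,bool);m[180:204,270:368]=(hsv[180:204,270:368,2]<100)&(hsv[180:204,270:368,1]>90)
n,l,st,_=cv2.connectedComponentsWithStats(m.astype(np.uint8));k=1+np.argmax(st[1:,4]);print(st[k])
v,u=np.where(l==k)
P=np.array([world("top",(a,b),dp[b,a]) for a,b in zip(u,v)])
ok=abs(P[:,2]-np.median(P[:,2]))<.02;P=P[ok]
f=np.polyfit(P[:,1],P[:,0],1);print("n",len(P),"med",np.median(P,0),"yaw",np.degrees(np.arctan(-f[0])),"y rng",np.percentile(P[:,1],[0,1,99,100]),"z",np.percentile(P[:,2],[2,25,75,98]),"x",np.percentile(P[:,0],[2,98]))
# triangulate lip_mid, mark_point
def ray(c,uv):
    a=world(c,uv,0.);b=world(c,uv,1.);d=b-a;return a,d/np.linalg.norm(d)
arm.get_image("scene")
for q in("lip_mid","mark_point"):
    A=[];B=[]
    for c in("top","scene"):
        r=arm.place_of(c,q)[0];o,d=ray(c,r["uv"]);print(q,c,r["uv"],round(r["confidence"],2));M=np.eye(3)-np.outer(d,d);A.append(M);B.append(M@o)
    p=np.linalg.lstsq(np.vstack(A),np.hstack(B),rcond=None);print(p[0].round(4),p[1])
cv2.imwrite("pics/topz.png",cv2.resize(im[145:215,245:395],None,fx=5,fy=5,interpolation=cv2.INTER_CUBIC))
E
```

```text
[278 185  84  15 856]
n 806 med [0.46655243 0.01622069 0.15220292] yaw -4.427951453460262 y rng [-0.11028635 -0.10879043  0.14209454  0.14555558] z [0.13849925 0.14792281 0.15580398 0.1620571 ] x [0.44619514 0.48908584]
lip_mid top [315.2, 194.3] 0.75
lip_mid scene [334.2, 196.1] 0.88
[0.4615 0.0249 0.1326] [3.18485956e-05]
mark_point top [276.8, 160.6] 0.52
mark_point scene [379.8, 206.2] 0.51
[0.5635 0.1448 0.2074] [4.15214831e-08]
```

View pics/topz.png

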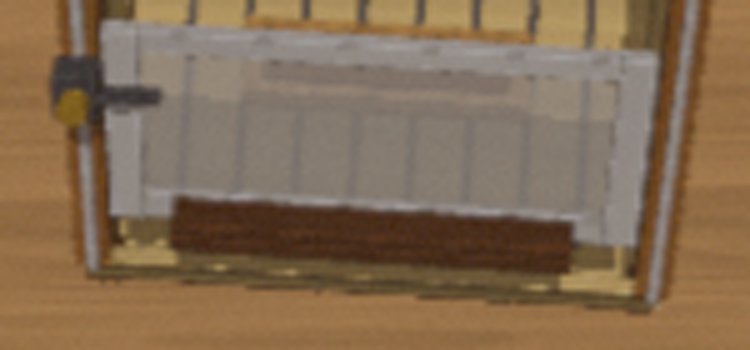

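The crop shows the pointer tip at about (277,164), roughly 105 mm up the slope from the lip, and the booth yawed about -4.4°. The lip middle comes out at about (0.4675, 0.0165, 0.143), and its size matches the specification. Now I'll work out the approach.

```bash
cat >> h.py <<'E'
psi=np.radians(-4.4);c,s_=np.cos(psi),np.sin(psi);r=.5**.5
U=np.array([c*r,s_*r,r]);BY=np.array([-s_,c,0]);N=np.array([-c*r,-s_*r,r])
LIP=np.array([.4675,.0165,.143])
RT=np.column_stack([U,-BY,-N])
def slope(p,o=LIP): return (np.array([U,BY,N])@(np.asarray(p)-o)).round(4)
def to(p,R=RT):
    s=arm.read_state();R0=Ro.from_rotvec(s["tool_rot"]).as_matrix()
    return (R0.T@(np.asarray(p)-s["tcp_pos"])/.15).round(3),(Ro.from_matrix(R0.T@R).as_rotvec()/2/np.pi).round(4)
E
python3 - <<'E'
from h import *
print(to([.42,-.35,.30])); print(to([.40,0.01,.28])); print(LIP-.043*U-.003*N, LIP-.043*U+.1*N)
E
```

```text
(array([ 1.609, -1.063, -0.63 ]), array([-0.031 ,  0.1224,  0.0747]))
(array([ 2.463, -3.31 , -0.497]), array([-0.031 ,  0.1224,  0.0747]))
[0.43929909 0.01866994 0.11047309] [0.36668174 0.02425754 0.18330509]
```

```bash
python3 -m crank '[[[0.3,-0.3,-0.2],[0,0,0]],[[0.6,-0.6,-0.4],[0,0,0]],[[0.9,-0.9,-0.6],[0,0,0]],[[0.9,-0.95,-0.6],[0,0,0]]]' 0 && python3 - <<'E'
from h import *
print(to([.40,0.01,.28]),arm.read_state()["tcp_pos"])
E
```

```text
t: 1.5
tcp_pos: [0.3321, -0.4061, 0.2973]
tool_rot: [3.07, 0.659, 0.004]
contact_force: [-0.4, -0.4, -0.3]
grip_width: 1.001
grip_force: 0.0
(array([ 1.551, -2.344,  0.114]), array([-0.031 ,  0.1219,  0.0755])) [ 0.33212544 -0.40606542  0.29733748]
```

```bash
python3 -m crank '[[[0.2,-0.25,0],[0,0.015,0.01]],[[0.4,-0.5,0],[-0.005,0.03,0.02]],[[0.6,-0.75,0],[-0.01,0.05,0.03]],[[0.8,-1,0],[-0.015,0.07,0.045]],[[0.8,-1,0],[-0.02,0.09,0.055]],[[0.8,-1,0],[-0.025,0.11,0.065]],[[0.8,-1,0],[-0.031,0.122,0.0755]],[[0.8,-1,0],[-0.031,0.122,0.0755]]]' && python3 - <<'E'
from h import *
print(to([.40,0.01,.28]),arm.read_state()["joint_positions"].round(2))
E
```

```text
t: 2.5
tcp_pos: [0.3737, -0.2275, 0.2681]
tool_rot: [-2.98, -0.018, -0.927]
contact_force: [0.9, -0.3, -1.0]
grip_width: 0.996
grip_force: 0.0
(array([ 0.197, -1.581,  0.071]), array([-0.0116,  0.029 ,  0.0098])) [ 1.6   0.17 -0.82  2.4  -1.01  0.38  0.16]
```

```bash
python3 -m crank '[[[0.1,-0.3,0],[0,0,0]],[[0.2,-0.6,0],[0,0,0]],[[0.3,-0.9,0],[-0.004,0.01,0.003]],[[0.3,-1,0],[-0.008,0.02,0.006]],[[0.3,-1,0],[-0.0116,0.029,0.01]],[[0.3,-1,0],[-0.0116,0.029,0.01]]]' && python3 - <<'E'
from h import *
print(to([.44,0.02,.28]),arm.read_state()["joint_positions"].round(2))
E
```

```text
t: 3.25
tcp_pos: [0.4294, -0.0829, 0.3479]
tool_rot: [2.917, -0.114, 1.103]
contact_force: [0.1, 0.2, 0.2]
grip_width: 1.004
grip_force: 0.0
(array([-0.288, -0.686,  0.354]), array([-0.0008,  0.01  , -0.0006])) [ 0.72 -0.16 -0.42  2.47 -1.1   0.23 -0.35]
```

```bash
python3 -m crank '[[[0,-0.3,0],[0,0,0]],[[0,-0.6,0],[0,0.003,0]],[[0,-0.69,0],[0,0.006,0]],[[0,-0.69,0],[0,0.01,0]],[[0,-0.69,0],[0,0.01,0]]]' && python3 - <<'E'
from h import *
print(to([.44,0.02,.28]),arm.read_state()["joint_positions"].round(2))
im,dp=look("wrist",["lip_mid","mark_point"]);cv2.imwrite("pics/w1.png",im)
s=arm.read_state();print(slope(s["tcp_pos"]))
E
```

```text
t: 3.88
tcp_pos: [0.432, 0.0205, 0.3642]
tool_rot: [2.888, -0.116, 1.16]
contact_force: [0.5, 0.1, 0.3]
grip_width: 1.0
grip_force: 0.0
(array([-0.35 ,  0.   ,  0.442]), array([-0.0001,  0.0034, -0.0006])) [ 0.97 -0.34 -0.9   2.47 -1.1   0.23 -0.66]
wrist lip_mid 0.88 (313, 281) [0.4672 0.0161 0.1576]
wrist mark_point 0.98 (193, 205) [0.5575 0.1483 0.1913]
[0.1308 0.0014 0.1812]
```

View pics/w1.png

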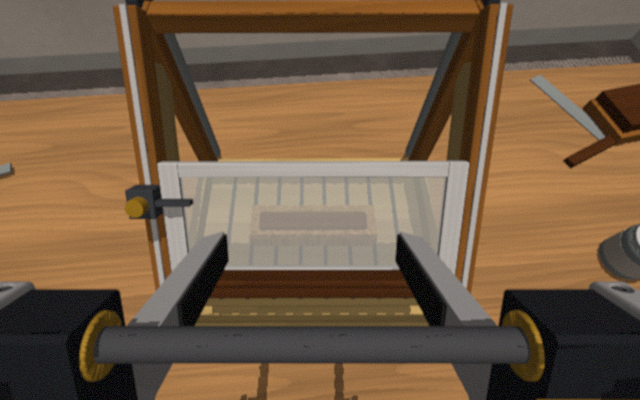

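The wrist view shows the pointer tip at (192,203) and the lip's dark face at rows 270–298. Joints 4, 5 and 6 are at their limits, so a 45° tilt won't reach low down. I'll push with a nearly vertical hand against the lip's lower outer corner instead. First I'll measure the mark relative to the lip in this view.

```bash
python3 - <<'E'
from h import *
im,dp=arm.get_image("wrist")
def S(u,v): return slope(world("wrist",(u,v),dp[v,u]))
print("pointer");[print(v,[(u,S(u,v).tolist()) for u in (172,180,187,191)]) for v in range(198,209,2)]
print("lip");[print(v,im[v,313].tolist(),S(313,v).tolist(),S(260,v).tolist()) for v in range(262,306,3)]
E
```

```text
pointer
198 [(172, [0.1031, 0.1565, -0.0094]), (180, [0.1029, 0.1478, -0.0099]), (187, [0.1029, 0.1401, -0.01]), (191, [0.1026, 0.1359, -0.0108])]
200 [(172, [0.1029, 0.1539, -0.0025]), (180, [0.103, 0.145, -0.0021]), (187, [0.1025, 0.1378, -0.0035]), (191, [0.1013, 0.1349, -0.0075])]
202 [(172, [0.101, 0.1536, -0.0012]), (180, [0.1007, 0.1453, -0.0022]), (187, [0.101, 0.1371, -0.001]), (191, [0.0989, 0.1353, -0.0078])]
204 [(172, [0.0986, 0.1541, -0.0018]), (180, [0.0984, 0.1455, -0.0021]), (187, [0.0991, 0.1369, 0.0002]), (191, [0.0971, 0.1348, -0.0059])]
206 [(172, [0.0917, 0.1605, -0.016]), (180, [0.0916, 0.1514, -0.016]), (187, [0.089, 0.1464, -0.0241]), (191, [0.09, 0.1405, -0.0207])]
208 [(172, [0.0892, 0.1608, -0.0161]), (180, [0.0893, 0.1515, -0.0158]), (187, [0.0869, 0.1463, -0.0229]), (191, [0.087, 0.1414, -0.0224])]
lip
262 [128, 145, 152] [0.0174, 0.0, -0.0215] [0.0173, 0.0647, -0.0225]
265 [144, 149, 152] [0.0134, 0.0001, -0.0216] [0.0135, 0.0648, -0.0219]
268 [116, 124, 132] [0.0111, 0.0001, -0.0182] [0.0112, 0.0644, -0.0186]
271 [10, 25, 61] [0.0116, 0.0001, -0.0098] [0.012, 0.0631, -0.0096]
274 [21, 38, 65] [0.0116, 0.0001, -0.0027] [0.0128, 0.0618, -0.0011]
277 [12, 35, 64] [0.0123, 0.0001, 0.0055] [0.0125, 0.0609, 0.0053]
280 [13, 38, 69] [0.0116, 0.0001, 0.011] [0.0118, 0.0601, 0.0107]
283 [17, 44, 74] [0.0081, 0.0002, 0.0116] [0.0084, 0.0602, 0.0115]
286 [7, 32, 62] [0.0044, 0.0002, 0.0118] [0.0038, 0.0606, 0.0103]
289 [25, 40, 72] [0.0022, 0.0002, 0.0145] [0.0035, 0.0598, 0.0162]
292 [12, 38, 66] [-0.0006, 0.0002, 0.0161] [-0.0003, 0.0599, 0.0162]
295 [16, 33, 64] [-0.0048, 0.0002, 0.0156] [-0.0049, 0.0603, 0.0151]
298 [43, 75, 93] [-0.0831, 0.0003, -0.0997] [-0.0835, 0.0809, -0.101]
301 [60, 89, 110] [-0.0867, 0.0003, -0.0973] [-0.0867, 0.0806, -0.0979]
304 [55, 89, 105] [-0.09, 0.0003, -0.0944] [-0.09, 0.0803, -0.095]
```

```bash
cat >> h.py <<'E'
LIP=LIP+.002*U-.001*N
E_=np.array([c,s_,0]);Z=np.array([0,0,1.])
def RV(th):
    t=np.radians(th);tx=np.cos(t)*E_+np.sin(t)*Z;tz=np.sin(t)*E_-np.cos(t)*Z
    return np.column_stack([tx,-BY,tz])
def tcp(th,deep=.02,half=.008):
    R=RV(th);return LIP-.010*U+.017*N-half*R[:,0]+deep*R[:,2]
E
python3 - <<'E'
from h import *
p=tcp(10);print(p,p-.03*E_)
print(to(p-.03*E_+.13*Z,RV(10)))
E
```

```text
[0.44618694 0.01813995 0.12757151] [0.41627536 0.02044152 0.12757151]
(array([-0.563,  0.013,  0.439]), array([-0.0004, -0.0935, -0.0006]))
```

```bash
python3 -m crank '[[[-0.1,0,0],[0,-0.025,0]],[[-0.3,0.01,0.1],[0,-0.05,0]],[[-0.45,0.01,0.3],[0,-0.075,0]],[[-0.56,0.01,0.44],[0,-0.0935,0]],[[-0.56,0.01,0.44],[0,-0.0935,0]],[[-0.56,0.01,0.44],[0,-0.0935,0]]]' && python3 - <<'E'
from h import *
print(to(tcp(10)-.03*E_,RV(10)),arm.read_state()["joint_positions"].round(2))
E
```

```text
t: 4.82
tcp_pos: [0.3912, 0.0222, 0.2725]
tool_rot: [-3.106, 0.113, -0.277]
contact_force: [-0.6, -0.6, -0.2]
grip_width: 0.999
grip_force: 0.0
(array([-0.005,  0.027,  0.98 ]), array([-0.0046, -0.0004,  0.0002])) [ 0.94  0.18 -1.22  2.21  0.3   0.72 -2.12]
```

```bash
python3 -m crank '[[[0,0.01,0.2],[-0.0023,0,0]],[[0,0.02,0.45],[-0.0046,0,0]],[[0,0.027,0.7],[-0.0046,0,0]],[[0,0.027,0.9],[-0.0046,0,0]],[[0,0.027,0.98],[-0.0046,0,0]],[[0,0.027,0.98],[-0.0046,0,0]]]' && python3 - <<'E'
from h import *
print(to(tcp(10)-.03*E_,RV(10)),arm.read_state()["joint_positions"].round(2))
im,dp=look("wrist",["lip_mid","mark_point"]);cv2.imwrite("pics/w2.png",im)
print(slope(arm.read_state()["tcp_pos"],LIP))
E
```

```text
t: 5.58
tcp_pos: [0.4163, 0.0218, 0.1275]
tool_rot: [3.121, -0.113, 0.275]
contact_force: [-0.4, 0.0, 0.8]
grip_width: 1.001
grip_force: 0.0
(array([ 0.001,  0.009, -0.001]), array([-0.0001, -0.0002,  0.0007])) [ 0.36  0.46 -0.71  2.37  1.    0.42 -2.83]
wrist lip_mid 0.6 (314, 150) [0.4689 0.0164 0.16  ]
[-0.0476  0.0014  0.0269]
```

View pics/w2.png

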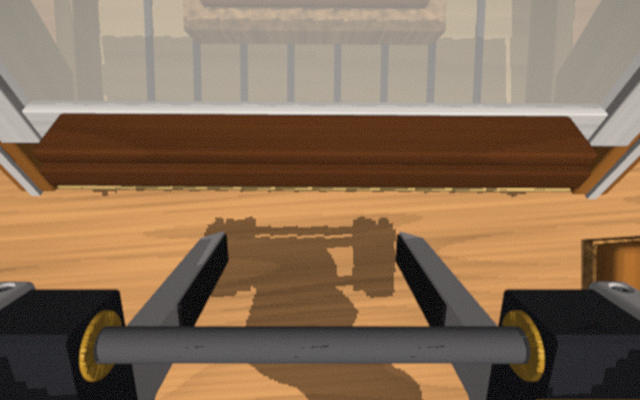

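The hand is in front of the lip, with the fingertips about 30 mm away and below the corner. I'll move forward, then along the slope.

```bash
python3 -m crank '[[[0.08,0,0.015],[0,0,0]],[[0.15,0,0.027],[0,0,0]],[[0.197,0,0.035],[0,0,0]],[[0.224,0,0.016],[0,0,0]],[[0.251,0,-0.003],[0,0,0]],[[0.278,0,-0.022],[0,0,0]],[[0.306,0,-0.041],[0,0,0]],[[0.333,0,-0.06],[0,0,0]],[[0.333,0,-0.06],[0,0,0]]]' && python3 - <<'E'
from h import *
print(arm.read_state()["joint_positions"].round(2), to(tcp(10)+.025*U,RV(10)))
im,dp=arm.get_image("wrist")
for v in range(100,260,5): 
    if dp[v,314]>0: print(v,im[v,314].tolist(),slope(world("wrist",(314,v),dp[v,314]),LIP).tolist())
E
```

```text
t: 6.85
tcp_pos: [0.4632, 0.0178, 0.1463]
tool_rot: [3.12, -0.115, 0.277]
contact_force: [-5.5, 0.7, 2.6]
grip_width: 1.0
grip_force: 2.3
[ 0.44  0.49 -0.79  2.24  0.87  0.54 -2.66] (array([0.003, 0.007, 0.008]), array([ 0.0001, -0.0004,  0.0005]))
100 [138, 150, 156] [0.074, -0.0004, -0.0214]
105 [146, 156, 167] [0.0715, -0.0004, -0.0213]
110 [147, 162, 169] [0.0692, -0.0004, -0.0208]
115 [148, 161, 170] [0.0662, -0.0005, -0.0211]
120 [145, 158, 165] [0.0634, -0.0005, -0.0211]
125 [146, 159, 170] [0.0599, -0.0005, -0.0218]
130 [149, 163, 173] [0.0573, -0.0005, -0.0214]
135 [149, 165, 173] [0.0551, -0.0005, -0.0203]
140 [145, 160, 172] [0.0516, -0.0006, -0.0209]
145 [151, 164, 174] [0.0481, -0.0006, -0.0211]
150 [150, 165, 176] [0.0453, -0.0006, -0.0205]
155 [146, 161, 168] [0.0418, -0.0006, -0.0206]
160 [166, 173, 178] [0.0375, -0.0007, -0.0214]
165 [189, 195, 205] [0.0356, -0.0007, -0.0197]
170 [154, 161, 169] [0.0341, -0.0007, -0.0175]
175 [33, 54, 93] [0.0357, -0.0007, -0.0123]
180 [28, 47, 86] [0.0356, -0.0006, -0.009]
185 [30, 51, 91] [0.0355, -0.0006, -0.0057]
190 [27, 55, 88] [0.0351, -0.0006, -0.0028]
195 [21, 49, 86] [0.0354, -0.0006, 0.0007]
200 [27, 51, 89] [0.0365, -0.0006, 0.0048]
205 [23, 48, 84] [0.0352, -0.0006, 0.0068]
210 [20, 47, 86] [0.0361, -0.0006, 0.0105]
215 [29, 58, 97] [0.0357, -0.0006, 0.0131]
220 [24, 46, 77] [0.0311, -0.0006, 0.0126]
225 [21, 45, 83] [0.0269, -0.0006, 0.0126]
230 [19, 50, 88] [0.0273, -0.0006, 0.0158]
235 [23, 42, 75] [0.0243, -0.0006, 0.0166]
240 [11, 41, 73] [0.0202, -0.0007, 0.0168]
245 [99, 159, 194] [-0.0591, -0.0014, -0.03]
250 [54, 91, 114] [-0.1323, -0.0021, -0.0701]
255 [55, 87, 123] [-0.136, -0.0021, -0.0666]
```

Window up 25 mm, with about 6 N of contact. I'll push another 62 mm and then measure.

```bash
python3 -m crank '[[[0.038,0,-0.027],[0,0,0]],[[0.076,0,-0.054],[0,0,0]],[[0.114,0,-0.08],[0,0,0]],[[0.152,0,-0.107],[0,0,0]],[[0.19,0,-0.133],[0,0,0]],[[0.228,0,-0.16],[0,0,0]],[[0.266,0,-0.186],[0,0,0]],[[0.304,0,-0.212],[0,0,0]],[[0.339,0,-0.237],[0,0,0]],[[0.339,0,-0.237],[0,0,0]]]' && cat > m.py <<'E'
from h import *
s=arm.read_state();print(s["contact_force"],s["joint_positions"].round(2),"rot left",to(tcp(10),RV(10))[1])
im,dp=arm.get_image("wrist");cv2.imwrite("pics/w3.png",im)
r=arm.place_of("wrist","mark_point");print(r[:1])
vs=np.arange(60,300);P=np.array([slope(world("wrist",(314,v),dp[v,314]),LIP) for v in vs])
k=(P[:,2]>-.012)&(P[:,2]<.012)&(im[vs,314].max(1)<115);print("upper face",np.median(P[k,0]),k.sum(),"lip mid",np.median(P[k,0])-.01)
if r:
    u,v=[int(round(q)) for q in r[0]["uv"]]
    for w in range(v-14,v+15,2): print(w,[slope(world("wrist",(q,w),dp[w,q]),LIP).tolist() for q in (u-12,u-6)])
E
python3 m.py
```

```text
t: 8.15
tcp_pos: [0.5077, 0.0145, 0.1909]
tool_rot: [3.119, -0.115, 0.279]
contact_force: [-4.4, -0.0, 2.3]
grip_width: 0.999
grip_force: 2.1
[-4.42767068 -0.02587446  2.28424888] [ 0.52  0.49 -0.89  2.08  0.72  0.69 -2.48] rot left [ 0.0001 -0.0006  0.0005]
[{'uv': [42.6, 187.8], 'confidence': 0.92}]
upper face 0.0986 40 lip mid 0.0886
174 [[0.0995, 0.1429, -0.012], [0.1, 0.1393, -0.0115]]
176 [[0.1002, 0.1413, -0.0098], [0.1007, 0.1378, -0.0094]]
178 [[0.1001, 0.1407, -0.0086], [0.1, 0.1378, -0.0087]]
180 [[0.1003, 0.1398, -0.007], [0.0991, 0.1381, -0.0082]]
182 [[0.1002, 0.1392, -0.0058], [0.1002, 0.1363, -0.0058]]
184 [[0.1001, 0.1386, -0.0046], [0.1006, 0.1352, -0.0042]]
186 [[0.1009, 0.1371, -0.0025], [0.1001, 0.135, -0.0033]]
188 [[0.1009, 0.1364, -0.0012], [0.0999, 0.1346, -0.0021]]
190 [[0.1004, 0.1363, -0.0004], [0.0994, 0.1345, -0.0013]]
192 [[0.0984, 0.1378, -0.0009], [0.0991, 0.1341, -0.0003]]
194 [[0.0971, 0.1385, -0.0007], [0.0977, 0.1349, -0.0001]]
196 [[0.0961, 0.1388, -0.0002], [0.097, 0.135, 0.0005]]
198 [[0.0607, 0.1755, -0.0284], [0.0576, 0.1749, -0.031]]
200 [[0.0607, 0.1747, -0.0268], [0.0564, 0.1753, -0.0303]]
202 [[0.0588, 0.1758, -0.0267], [0.0557, 0.1752, -0.0293]]
```

The pointer's middle is at 0.098 and the lip's middle at 0.0886, so 9.4 mm remain.

```bash
python3 -m crank '[[[0.017,0,-0.012],[0,0,0]],[[0.034,0,-0.024],[0,0,0]],[[0.051,0,-0.036],[0,0,0]],[[0.051,0,-0.036],[0,0,0]],[[0.051,0,-0.036],[0,0,0]]]' && python3 m.py
```

```text
t: 8.88
tcp_pos: [0.5139, 0.014, 0.1971]
tool_rot: [3.119, -0.114, 0.278]
contact_force: [-4.7, -0.7, 1.1]
grip_width: 1.001
grip_force: 2.3
[-4.68255391 -0.73940075  1.11442992] [ 0.53  0.49 -0.9   2.06  0.71  0.72 -2.46] rot left [ 0.0001 -0.0005  0.0006]
[]
upper face 0.1075 40 lip mid 0.0975
```

View pics/w3.png

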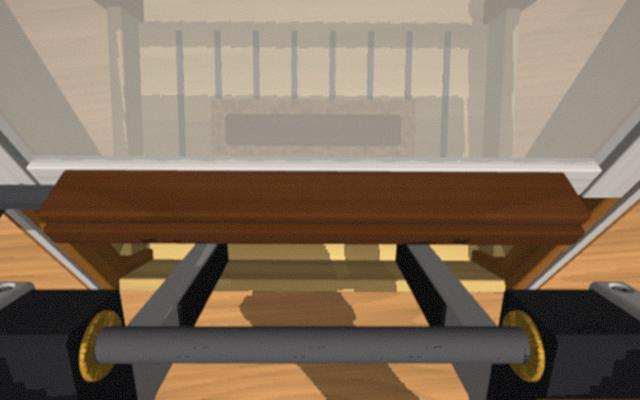

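The pointer at (20,197) meets the left end of the lip, and the lip measures 0.0975 against 0.098. I'll back straight off and then look again.

```bash
python3 -m crank '[[[-0.05,0,-0.01],[0,0,0]],[[-0.15,0,-0.03],[0,0,0]],[[-0.3,0,-0.05],[0,0,0]],[[-0.5,0,-0.1],[0,0,0]],[[-0.6,0,-0.3],[0,0,0]],[[-0.6,0,-0.5],[0,0,0]],[[-0.6,0,-0.7],[0,0,0]],[[-0.6,0,-0.7],[0,0,0]],[[-0.6,0,-0.7],[0,0,0]]]' && python3 m.py
```

```text
t: 10.1
tcp_pos: [0.407, 0.0221, 0.2841]
tool_rot: [3.119, -0.113, 0.28]
contact_force: [-0.2, -0.4, -0.4]
grip_width: 1.001
grip_force: 0.0
[-0.18019009 -0.41576543 -0.37636156] [ 0.87  0.19 -1.18  2.15  0.34  0.78 -2.16] rot left [ 0.0001 -0.0008  0.0007]
[{'uv': [130.5, 45.6], 'confidence': 0.87}]
upper face -0.203 23 lip mid -0.21300000000000002
32 [[0.0997, 0.1477, -0.0169], [0.0993, 0.1436, -0.0176]]
34 [[0.0973, 0.1494, -0.0187], [0.098, 0.144, -0.0172]]
36 [[0.1002, 0.1448, -0.0094], [0.1002, 0.1403, -0.0093]]
38 [[0.0997, 0.1443, -0.0073], [0.1002, 0.1392, -0.0062]]
40 [[0.1001, 0.1427, -0.0034], [0.1002, 0.1382, -0.0031]]
42 [[0.0996, 0.1421, -0.0013], [0.1, 0.1374, -0.0006]]
44 [[0.0983, 0.1426, -0.0009], [0.0985, 0.138, -0.0005]]
46 [[0.0978, 0.1421, 0.001], [0.0969, 0.1387, -0.0008]]
48 [[0.0954, 0.1438, -0.0008], [0.0957, 0.139, -0.0001]]
50 [[0.0593, 0.1835, -0.0682], [0.0546, 0.183, -0.0774]]
52 [[0.0583, 0.1834, -0.0665], [0.0539, 0.1824, -0.0749]]
54 [[0.0566, 0.1838, -0.0659], [0.0519, 0.1833, -0.0749]]
56 [[0.0619, 0.1767, -0.0522], [0.0509, 0.1831, -0.073]]
58 [[0.0615, 0.1758, -0.0493], [0.0493, 0.1835, -0.0722]]
60 [[0.0602, 0.176, -0.0483], [0.0479, 0.1836, -0.071]]
```

View pics/w3.png

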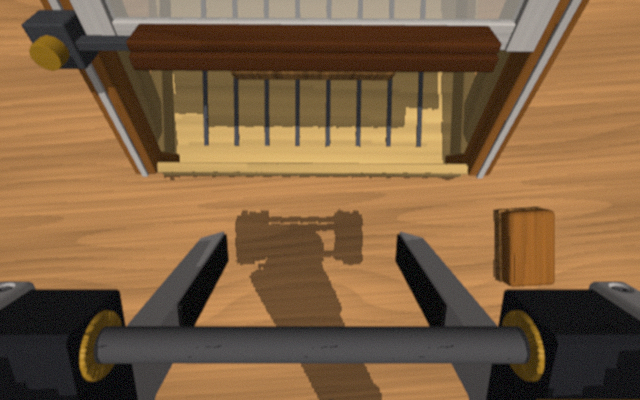

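The hand is clear, the pointer (128,43) meets the lip's end, and the block is untouched at (525,247). I'll check the lip numerically and hand in if it's within tolerance.

```bash
python3 - <<'E'
from h import *
im,dp=arm.get_image("wrist")
vs=np.arange(20,72);P=np.array([slope(world("wrist",(314,v),dp[v,314]),LIP) for v in vs])
k=(P[:,2]>-.01)&(P[:,2]<.01);m=np.median(P[k,0])-.01;print(k.sum(),m)
o=abs(P[:,2]-.016)<.004;print("outer face u range",P[o,0].min(),P[o,0].max())
if abs(m-.098)<.004: print(arm.hand_in())
E
```

```text
13 0.09770000000000001
outer face u range 0.0897 0.1066
the job is handed in; nothing more can be done
None
```

I pushed the window up about 98 mm from beneath. The lip measured within about 1 mm of the pointer, the hand is clear, and the job is handed in; no verdict came back.

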